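# Put the reagents away in their hazard-class spill trays

### The arm

A 6-joint arm with a two-finger parallel gripper is mounted at the origin on the work surface. World frame = base frame: x ahead of the robot, y to its left, z up, the work surface at z = 0. Lengths are in m, angles in rad, forces in N, time in s.
With the tool pointing down it reaches from about 0.35 to 0.875 m from the base axis. Payload 4.2 kg.
Tool frame: the origin (TCP) lies midway between the tips of the shut fingers; the grasp point (between the pads) lies 19 mm behind it (arm.hold_point_z is the distance from the TCP to the grasp point, in m); z points along the fingers, y is the line along which they close (so a half turn about z gives the same grasp; the last joint's range is limited). The gripper opens to 87 mm and grips with 3 to 60 N. Pads are 19 mm wide; open, the fingers measure 117 mm over their backs; the gripper's body (75 mm by 190 mm) begins 51 mm behind the grasp point.
Start: joints at [-0.959, 0.385, 0.008, 0, -1.194, -0.259], TCP at [0.216, -0.586, 0.223] pointing down, gripper open.
Joint ranges: [-3.14, 3.14], [-1.21, 2.06], [-1.07, 1.41], [-3.16, 2.05], [-2.99, -0.16], [-3.1, 3.1]. Speed limits (rad/s): [2.79, 2.79, 3.14, 3.14, 3.14, 3.14].

### API

Orientations are given as a unit quaternion [w, x, y, z].
In Python, from bench import arm gives the robot as it stands. Calls block until the motion is done:
- arm.movep(position, orientation): joint-space move of the TCP to a pose.
- arm.servo_line(position, rot=None, v=0.15): straight line of the TCP; rot=None keeps the orientation; v is the mean speed in m/s.
- arm.goto_joints(angles): joint-space move.
- arm.move_gripper(opening, squeeze=None): finger opening in m; squeeze is the grip in N (None keeps the last); returns when the fingers have stopped.
- arm.sleep(seconds).
- arm.solve_ik(position, orientation): joint angles nearest the present ones, or None.
- arm.capture(name): name is "scene" or "top"; returns a dict with "img" (480x640x3 uint8, red, green, blue), "z_map" (480x640 float32, m along the optical axis (not along the pixel's ray), 0 where there is no reading), "intrinsics" (3x3 intrinsics, pixels), "k1" (the pictures are not rectified: a ray, as slopes to the right and down, at radius r is drawn at 1 + k1 r^2 times it, then the intrinsics apply), "xyz" and "rotation" of the camera in the world. Camera axes: x right, y up, looking along -z (the intrinsics and any distortion apply to the point x, -y, -z); pixel columns grow to the right and rows downward; lengths in m; the calibration is good to about 2 mm. A picture is of the moment at which its call begins.
A pose or a line that the arm cannot do raises arm.MotionError and nothing moves.
- arm.close_job(): hands the job in; it is judged then, once.
Readings, each from a call of its own:
- arm.get_time_s(): time.
- arm.get_joints(): joint angles.
- arm.get_joint_velocities(): joint speeds.
- arm.get_joint_efforts(): joint torques, N m.
- arm.get_ee_pos(): TCP position.
- arm.get_ee_rot(): TCP orientation.
- arm.get_contact_force(): force on the tool from outside, world axes, zero at the start.
- arm.get_moment(): the same for the moment, N m.
- arm.get_grip_width(): finger opening in m.
- arm.get_gripper_force(): force on a finger pad.
Only numpy, scipy, OpenCV 4.12 (cv2) and the standard library are available. Lean on these libraries where they do the work, as an engineer would, in place of code of your own. Each camera call takes 0.05 s, during which the arm holds its last target. There are 200 camera calls.

### The job

The practical is over: put the four reagent bottles with red, green, blue and yellow caps back in storage, each in the spill tray of the same colour as its cap. Set each one down gently, standing upright and flat on the tray floor, without knocking any bottle over. Leave the black-capped bottle and the mortar where they stand.

Things in the scene. Friction and masses are not known exactly. Their poses are not given: they have to be found in the camera images.
- bottle_red: amber glass reagent bottle with paper label and red screw cap (a red band on the label too). Body 58 mm diameter, shoulder narrowing from 68 to 89 mm height, cap 34 mm diameter from 94 to 116 mm height, 116 mm tall in all, 0.15 to 0.28 kg, round. Origin at the centre of its underside, z up. To be put away
- bottle_green: amber glass reagent bottle with paper label and green screw cap (a green band on the label too). Body 58 mm diameter, shoulder narrowing from 68 to 89 mm height, cap 34 mm diameter from 94 to 116 mm height, 116 mm tall in all, 0.15 to 0.28 kg, round. Origin at the centre of its underside, z up. To be put away
- bottle_blue: white plastic wide-mouth reagent jar with paper label and blue screw cap (a blue band on the label too). Body 64 mm diameter up to 58 mm height, cap 52 mm diameter from 70 to 90 mm height, 90 mm tall in all, 0.15 to 0.28 kg, round. Origin at the centre of its underside, z up. To be put away
- bottle_yellow: white plastic wide-mouth reagent jar with paper label and yellow screw cap (a yellow band on the label too). Body 64 mm diameter up to 58 mm height, cap 52 mm diameter from 70 to 90 mm height, 90 mm tall in all, 0.15 to 0.28 kg, round. Origin at the centre of its underside, z up. To be put away
- tray_red: square open red spill tray, fixed to the bench, 110 x 110 mm outside and 28 mm high, walls and floor 4 mm thick, so the floor inside is 102 x 102 mm at 4 mm height. Origin at the centre of its underside, x and y along its sides, z up
- tray_green: square open green spill tray, fixed to the bench, 110 x 110 mm outside and 28 mm high, walls and floor 4 mm thick, so the floor inside is 102 x 102 mm at 4 mm height. Origin at the centre of its underside, x and y along its sides, z up
- tray_blue: square open blue spill tray, fixed to the bench, 110 x 110 mm outside and 28 mm high, walls and floor 4 mm thick, so the floor inside is 102 x 102 mm at 4 mm height. Origin at the centre of its underside, x and y along its sides, z up
- tray_yellow: square open yellow spill tray, fixed to the bench, 110 x 110 mm outside and 28 mm high, walls and floor 4 mm thick, so the floor inside is 102 x 102 mm at 4 mm height. Origin at the centre of its underside, x and y along its sides, z up
- bottle_black: amber glass reagent bottle with paper label and black screw cap (a black band on the label too). Body 58 mm diameter, shoulder narrowing from 68 to 89 mm height, cap 34 mm diameter from 94 to 116 mm height, 116 mm tall in all, 0.15 to 0.28 kg, round. Origin at the centre of its underside, z up. Bystander: stays where it stands
- mortar: white porcelain mortar, 80 mm diameter at the rim and 45 mm high, with a pestle leaning in it (the pestle belongs to the same body, its end up to 80 mm high and 48 mm from the axis), 0.35 kg. Origin at the centre of its underside. Bystander: stays where it stands

How it is judged:
By the outcome, as a careful person would: the job done as asked, in the order asked, and still so for the second after the job is handed in, with the robot touching nothing.
It also fails if it takes over 120 s, if anything falls off the work surface, if the arm or the gripper's body presses on something with over 40 N, if the wrist force passes 120 N, or if a joint passes its speed limit or range.

## Working session

There is one attempt and no reset: what is moved stays moved. The work goes in short steps, each a Python script; the robot and the scene stay as the last script left them, time stands still between calls to the robot, and variables do not carry over. Pictures are saved under pics/ and viewed, at most 14 in all, crops included, and the job is handed in when it is done.

```bash
ls; mkdir -p pics; python3 - <<'E'
from bench import arm
import cv2,numpy as np
for n in("scene","top"):
    c=arm.capture(n); cv2.imwrite(f"pics/{n}0.png",c["img"][:,:,::-1]); np.savez(f"{n}0.npz",**c)
    print(n,c["intrinsics"].tolist(),c["k1"],c["xyz"],np.array(c["rotation"]).tolist())
print(arm.get_ee_rot(),arm.get_time_s(),arm.hold_point_z)
E
```

```text
pics
scene [[600.8488979109975, 0.0, 319.23003321800087], [0.0, 600.8488979109975, 242.2891326794175], [0.0, 0.0, 1.0]] -0.10247697929694442 [ 1.48802667 -0.36284384  1.03089247] [0.7546186671841131, 0.3278674458747169, 0.23010173040451887, 0.5197179992435402]
top [[593.686667139631, 0.0, 316.65510976974707], [0.0, 593.686667139631, 241.75613541107418], [0.0, 0.0, 1.0]] -0.09991288388929397 [ 0.3634878  -0.00791949  1.46831401] [0.7072120806627317, 0.03145104055478283, -0.027264368555405948, -0.7057751477772408]
[-2.29652893e-04 -1.75408187e-01  9.84495288e-01  9.71318793e-04] 0.1 0.0187
```

View pics/scene0.png

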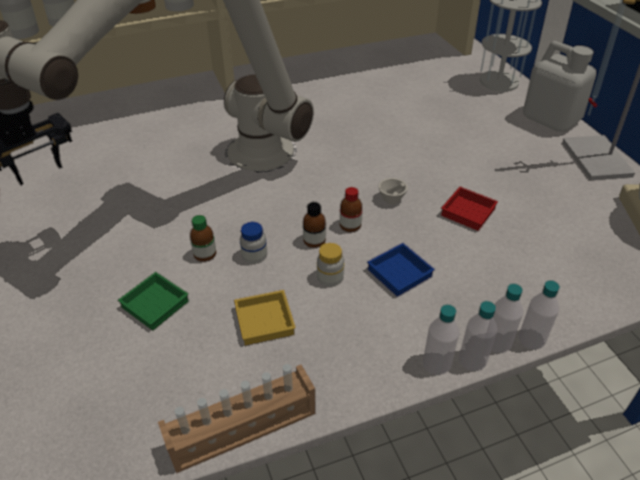

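View pics/top0.png

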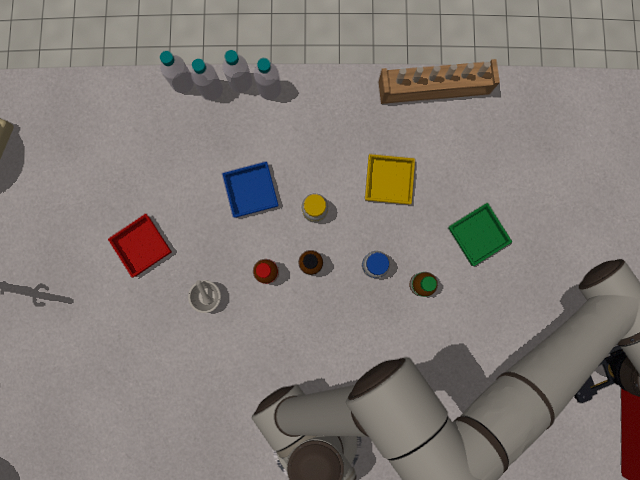

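The top view shows these caps: red (265,271), black (311,262), blue (376,264), green (428,284) and yellow (315,206). The trays are red (140,245), blue (251,190), yellow (391,180) and green (480,235), and the mortar is at (208,296). The scene view shows the same layout with everything standing upright.

```bash
cat > vis.py <<'E'
import cv2,numpy as np
from scipy.spatial.transform import Rotation as R
HUE={'red':(174,6),'green':(50,85),'blue':(105,125),'yellow':(18,34)}
def cast(c,px,z):
    px=np.asarray(px,float).reshape(-1,1,2)
    u=cv2.undistortPoints(px,np.asarray(c["intrinsics"]),np.array([float(c["k1"]),0,0,0])).reshape(-1,2)
    q=np.asarray(c["rotation"]); Rm=R.from_quat(q[[1,2,3,0]]).as_matrix()
    d=np.c_[u[:,0],-u[:,1],-np.ones(len(u))]@Rm.T; o=np.asarray(c["xyz"])
    return o+d*((z-o[2])/d[:,2])[:,None]
def blobs(c,col,n=4,smin=130):
    h=cv2.cvtColor(c["img"],cv2.COLOR_RGB2HSV); lo,hi=HUE[col]
    H=h[:,:,0]; m=((H>=lo)|(H<=hi)) if lo>hi else ((H>=lo)&(H<=hi))
    m=(m&(h[:,:,1]>smin)&(h[:,:,2]>60)).astype(np.uint8)
    m=cv2.morphologyEx(m,cv2.MORPH_OPEN,np.ones((3,3)))
    cs=cv2.findContours(m,cv2.RETR_EXTERNAL,cv2.CHAIN_APPROX_NONE)[0]
    return sorted([k for k in cs if cv2.contourArea(k)>60],key=cv2.contourArea)[::-1][:n]
E
python3 - <<'E'
from vis import *
top=dict(np.load("top0.npz")); sc=dict(np.load("scene0.npz"))
for n,c in(("top",top),("scene",sc)):
  for col in HUE:
    hz=.116 if col in('red','green') else .09
    for k in blobs(c,col):
        a=cv2.contourArea(k); (u,v),r=cv2.minEnclosingCircle(k)
        if a>1000:
            P=cast(c,cv2.convexHull(k),.028)[:,:2].astype(np.float32); q=cv2.minAreaRect(P)
            print(n,col,'T?',int(u),int(v),a,np.round(q[0],4),np.round(q[1],4),round(q[2],1))
        else:
            P=cast(c,k,hz)[:,:2].astype(np.float32); q=cv2.minAreaRect(P)
            print(n,col,'c?',int(u),int(v),a,np.round(q[0],4),np.round(q[1],4))
b=cast(top,[[311,261]],.116);m=cast(top,[[209,296]],.045)
print('black',b,'mortar',m)
E
```

```text
top red T? 138 245 2099.5 [0.4742 0.4376] [0.117  0.1167] 34.0
top red T? 630 434 1470.0 [ 0.0078 -0.7726] [0.2215 0.0474] 0.0
top red c? 263 270 159.0 [0.4112 0.1224] [0.032 0.032]
top green T? 480 234 1685.5 [ 0.503  -0.3999] [0.1141 0.114 ] 31.8
top green c? 428 283 153.0 [ 0.3811 -0.2538] [0.0322 0.0296]
top blue T? 250 189 1879.0 [0.6127 0.1651] [0.1156 0.1141] 14.9
top blue c? 377 263 354.0 [ 0.4278 -0.1412] [0.0488 0.049 ]
top yellow T? 389 178 2087.0 [ 0.6391 -0.1788] [0.1161 0.1157] 84.9
top yellow c? 314 205 365.0 [0.5647 0.0056] [0.052  0.0492]
scene red T? 469 208 1357.0 [0.4865 0.4283] [0.116  0.1382] 34.1
scene red c? 351 194 126.0 [0.4278 0.1168] [0.0272 0.0518]
scene green T? 153 297 1257.5 [ 0.5108 -0.4004] [0.1087 0.1111] 31.3
scene green c? 198 220 70.0 [ 0.3865 -0.2559] [0.0259 0.0303]
scene blue T? 400 265 1190.5 [0.6187 0.1632] [0.1159 0.113 ] 15.5
scene blue c? 251 230 208.0 [ 0.4348 -0.1423] [0.0452 0.0475]
scene yellow T? 263 316 2250.5 [ 0.6502 -0.1811] [0.1133 0.1295] 84.6
scene yellow c? 329 252 325.5 [0.5764 0.0017] [0.0456 0.0588]
black [[0.4320129  0.01301624 0.116     ]] mortar [[0.35087515 0.25873028 0.045     ]]
```

```bash
cat > act.py <<'E'
from bench import arm
import numpy as np
SAFE=0.275
B={'red':(.4112,.1224),'green':(.3811,-.2538),'blue':(.4278,-.1412),'yellow':(.5647,.0056)}
T={'red':(.4745,.4375),'green':(.503,-.3999),'blue':(.6127,.1651),'yellow':(.6391,-.1788)}
def geo(c): return (.092,.034) if c in('red','green') else (.072,.052)   # TCP z, cap dia
Q=[0.,0.,1.,0.]
def fz(): return float(np.mean([arm.get_contact_force()[2] for _ in range(3)]))
def pick(c,first=False):
    z,d=geo(c); x,y=B[c]
    if first: arm.movep([x,y,SAFE],Q)
    else: arm.servo_line([x,y,SAFE],v=.3)
    arm.move_gripper(.080)
    arm.servo_line([x,y,z+.03],v=.15); f0=fz()
    arm.servo_line([x,y,z],v=.05)
    print(c,'down dF',fz()-f0)
    arm.move_gripper(d+.012); arm.move_gripper(d+.004,8)
    arm.move_gripper(d-.01,25)
    print('width',arm.get_grip_width(),'force',arm.get_gripper_force(),arm.get_ee_pos(),'t',arm.get_time_s())
def lift(c):
    x,y,_=arm.get_ee_pos(); z=geo(c)[0]
    arm.servo_line([x,y,z+.03],v=.05); arm.servo_line([x,y,SAFE],v=.2)
    print('lifted width',arm.get_grip_width(),'fz',fz())
def place(c):
    z,d=geo(c); x,y=T[c]; zp=z+.004
    arm.servo_line([x,y,SAFE],v=.25)
    arm.servo_line([x,y,zp+.04],v=.15); arm.servo_line([x,y,zp+.006],v=.04); arm.sleep(.1)
    f0=fz()
    for h in np.arange(.0045,-.0046,-.0015):
        arm.servo_line([x,y,zp+h],v=.02)
        if fz()-f0>1.: break
    print('touch h',h,'dF',fz()-f0)
    arm.move_gripper(d+.004); arm.move_gripper(d+.024)
    arm.servo_line([x,y,zp+.03],v=.08); arm.servo_line([x,y,SAFE],v=.25)
    print('placed t',arm.get_time_s(),'fz',fz())
E
python3 - <<'E'
from act import *
pick('red',True)
import cv2
for n in("scene","top"):
    c=arm.capture(n); cv2.imwrite(f"pics/{n}1.png",c["img"][:,:,::-1])
    if n=="scene": cv2.imwrite("pics/crop1.png",cv2.resize(c["img"][100:300,220:460,::-1],None,fx=3,fy=3))
E
```

```text
red down dF 0.9825400833591835
width 0.033400252127745146 force 24.985132624860853 [0.41108788 0.1221814  0.0919798 ] t 6.725
```

View pics/crop1.png

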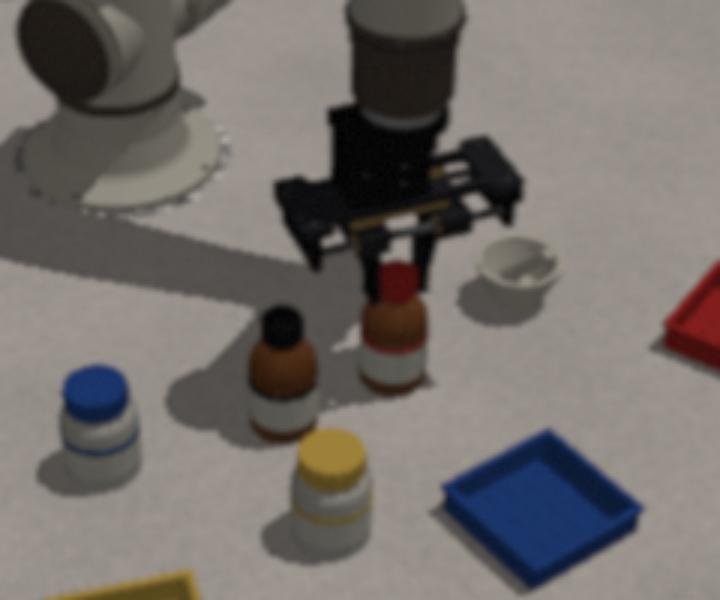

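The red cap is held between the fingers at about crop (400,280), which is full-image (353,193). The bottle is upright and the black-capped bottle hasn't been touched. The grip width of 33.4 mm agrees with the 34 mm cap.

```bash
python3 - <<'E'
from act import *
lift('red'); place('red')
import cv2
c=arm.capture("scene"); cv2.imwrite("pics/scene2.png",c["img"][:,:,::-1])
E
```

```text
lifted width 0.03348790786524328 fz -2.674837572047356
touch h -0.0015000000000000005 dF 7.469591272969969
placed t 15.725 fz -0.4828981173783558
```

View pics/scene2.png

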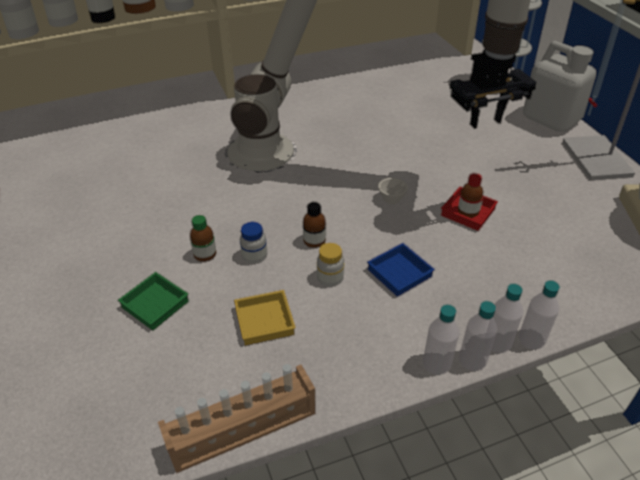

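The red bottle stands upright in the red tray at (471,195) and everything else is where it was. I'll use finer touchdown steps from here. Green is next, then blue.

```bash
sed -i 's/np.arange(.0045,-.0046,-.0015)/np.arange(.003,-.0041,-.0005)/' act.py; python3 - <<'E'
from act import *
import cv2
for k in('green','blue'):
    pick(k)
    w=arm.get_grip_width(); assert abs(w-geo(k)[1])<.003,w
    lift(k); assert abs(arm.get_grip_width()-w)<.002
    place(k)
    c=arm.capture("scene"); cv2.imwrite(f"pics/scene_{k}.png",c["img"][:,:,::-1])
E
```

```text
green down dF -0.286188489239958
width 0.03339488972706093 force 24.90119042882725 [ 0.38109287 -0.2537679   0.09198579] t 22.5083
lifted width 0.03343037621513989 fz -1.8025627449820616
touch h 0.0 dF 1.0684762051580656
placed t 31.4167 fz -0.31316515176657017
blue down dF 0.5344603038664467
width 0.051457041936765736 force 24.971723556518555 [ 0.42796376 -0.14132309  0.0721437 ] t 36.6667
lifted width 0.0510522379622552 fz -2.66989416369602
touch h 0.003 dF 1.0755779687839226
placed t 45.0167 fz -0.5487437746153943
```

View pics/scene_blue.png

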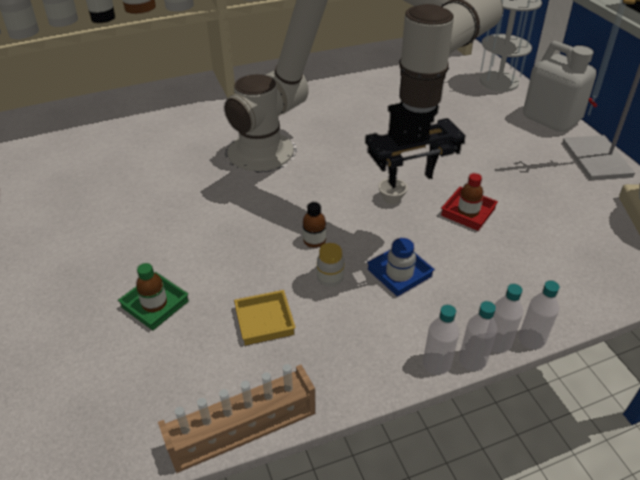

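The green bottle is upright in its tray at (152,290) and the blue jar in its own at (401,260). The blue touchdown triggered early, at 3 mm, which was probably force noise, so I'll make that check stricter for yellow.

```bash
sed -i 's/dF>1/dF>1/; s/if fz()-f0>1\.: break/arm.sleep(.05)\n        if fz()-f0>1.3 and (arm.sleep(.05) or fz()-f0>1.3): break/' act.py; python3 - <<'E'
from act import *
import cv2
from vis import *
k='yellow'
pick(k); w=arm.get_grip_width(); assert abs(w-geo(k)[1])<.003,w
lift(k); assert abs(arm.get_grip_width()-w)<.002
place(k)
arm.servo_line([.40,-.45,.30],v=.25)
c=arm.capture("scene"); cv2.imwrite("pics/scene_end.png",c["img"][:,:,::-1])
c=arm.capture("top"); cv2.imwrite("pics/top_end.png",c["img"][:,:,::-1])
for col in HUE:
    for b in blobs(c,col,6):
        if cv2.contourArea(b)<1000:
            q=cv2.minAreaRect(cast(c,b,(.12 if col in('red','green') else .094))[:,:2].astype(np.float32))
            if min(q[1])>.02: print(col,np.round(q[0],4),np.round(q[1],3),'tray',T[col])
E
```

```text
yellow down dF 0.34337414569464714
width 0.05154687069821268 force 24.980243146419525 [0.56472495 0.00538003 0.07212443] t 49.6167
lifted width 0.051548866537964325 fz -2.5185187346296485
touch h -0.0005 dF 3.845832976938191
placed t 59.5667 fz -0.6965495784386344
green [ 0.5048 -0.3427] [0.072 0.104] tray (0.503, -0.3999)
```

View pics/scene_end.png

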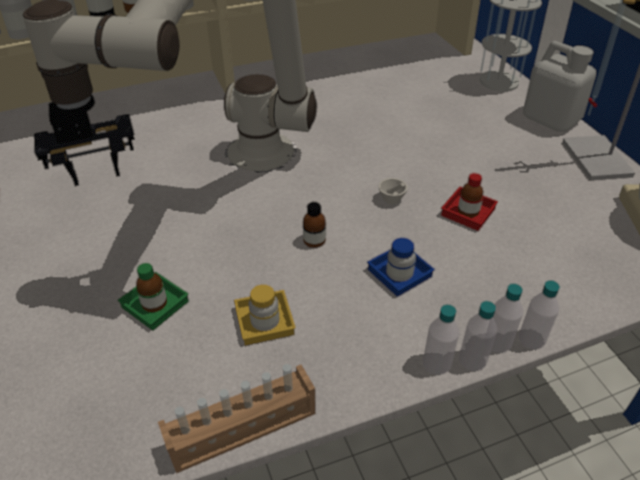

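View pics/top_end.png

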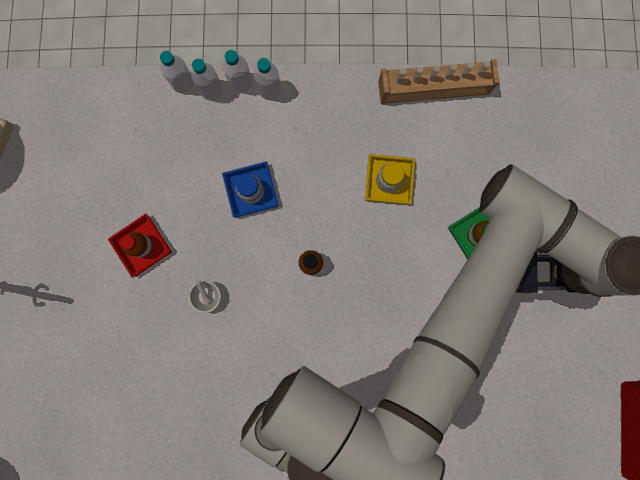

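All four bottles stand upright near the centres of their matching trays: red (140,245), blue (250,190), yellow (391,180) and green (480,235) in the top view. The black-capped bottle (311,262) and the mortar (208,296) haven't moved, and the robot is clear of everything.

```bash
python3 -c "
from bench import arm
print(arm.close_job(),arm.get_time_s())"
```

```text
the job is handed in; nothing more can be done
the job is handed in; nothing more can be done
```

The job is handed in: the red, green, blue and yellow bottles each stand upright in the tray of their own colour, the black-capped bottle and the mortar were left where they stood, and it took about 60 s of robot time.

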